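# Zero the turntable dial, line up the quarter-turn fastener and hold the service panel shut

### The arm

A 6-joint arm with a two-finger parallel gripper is mounted at the origin on the work surface. World frame = base frame: x ahead of the robot, y to its left, z up, the work surface at z = 0. Lengths are in m, angles in degrees, forces in N, time in s.
With the tool pointing down it reaches from about 0.25 to 0.725 m from the base axis. Payload 9.7 kg.
Tool frame: the origin (TCP) lies midway between the tips of the shut fingers; the grasp point (between the pads) lies 19 mm behind it (bot.pinch_z is the distance from the TCP to the grasp point, in m); z points along the fingers, y is the line along which they close (so a half turn about z gives the same grasp; the last joint's range is limited). The gripper opens to 85 mm and grips with 20 to 120 N. Pads are 22 mm wide; open, the fingers measure 114 mm over their backs; the gripper's body (76 mm by 85 mm) begins 54 mm behind the grasp point. The pads swing forward as they close: fully open they stand 13 mm farther back than shut.
Start: joints at [72.193, 4.979, 10.078, 95.1, 0, 90], TCP at [0.168, 0.524, 0.231] pointing down, gripper open.
Joint ranges: [-179.16, 179.16], [-48.56, 103.87], [-65.8, 70.77], [-126.05, 130.52], [-82.76, 87.17], [-180, 180]. Speed limits (degrees/s): [127.2, 127.2, 147.25, 180, 180, 180].

### API

Orientations are given as [roll, pitch, yaw] about the fixed x, y, z axes, in that order (R = Rz(yaw) Ry(pitch) Rx(roll)).
In Python, from workcell import sensors, camera, ticket, bot gives the robot as it stands.
- The arm moves only by the shell command python3 -m handwheel 'ROWS' [FORCE]. ROWS is a JSON object of lists of equal length, an entry for each row: "gripper": the opening, from -1 (shut) to 1 (fully open); "slide": the shift along the tool's x, y, z in mm, a list of three; "yaw": the turn about the tool's z in rad. A call has 1 to 8 rows; each row shifts and turns the commanded pose from where the row before left it, along the tool's axes as they then stand; what a row does not reach is not made up. A row lasts 1/12 s, in which the tool goes at most 41.7 mm and 7.16 degrees, less where a joint would pass 70% of its speed; a pose out of reach is approached as far as the arm can. A call is refused whole if a number of a shift passes 41.7 or a number of a turn 0.125, either way. A call with a gripper value outside its range is refused whole. The fingers move at their own pace and stop on an object; FORCE is the grip in N (left out, the last holds). Time passes only in rows, so rows that do not move let the fingers close. It gives the time, the measured TCP pose, the force, the opening and the grip force at its end, in the units of the state.
- sensors.get_obs(): the state, without advancing time (a new reading comes with each control period).
- camera(name): name is "scene" or "top" or "wrist"; returns a dict with "img" (480x640x3 uint8, red, green, blue), "fx", "fy", "cx", "cy" (pixels), "dist" ([k1, k2, p1, p2, k3] as OpenCV has them; the pictures are not rectified), "R" (3x3) and "t" (3): a world point X has camera coordinates R X + t. Camera axes: x right, y down, z forward; pixel columns grow to the right and rows downward; lengths in m; the calibration is good to about 2 mm. A picture is of the moment at which its call begins. There is no depth.
- ticket.job_done(): hands the job in; it is judged then, once.
The state is a dict: "time": time; "q": joint angles; "qd": joint speeds; "joint_efforts": joint torques, N m; "ee_pos": TCP position; "tcp_rot": TCP orientation; "wrist_force": force on the tool from outside, world axes, zero at the start; "torque": the same for the moment, N m; "opening": finger opening in m; "grasp_force": force on a finger pad.
Only numpy, scipy, OpenCV 4.12 (cv2) and the standard library are available. Lean on these libraries where they do the work, as an engineer would, in place of code of your own. Each camera call takes 0.05 s, during which the arm holds its last target. There are 200 camera calls.

### The job

On the welding turntable's control box, first turn the speed dial so that its pointer stands at the index bar. Then turn the quarter-turn wing fastener on the sprung service panel until its slot is in line with the two ribs on the panel, press the panel down flush against its frame, and finish while still holding it pressed there: do not let go. Leave the tin, the screwdriver and the brush alone.

Things in the scene. Friction and masses are not known exactly. Their poses are not given: they have to be found in the camera images.
- control_box: Grey steel control box, 280 (x) x 380 (y) x 105 mm high, fixed to the bench. Origin: centre of its underside. At yaw 0 its x points away from the robot. The dial plate sits on the deck of its -y half, the service panel covers the +y half.
- panel: Dark steel service panel 205 (x) x 180 (y) x 4 mm. Origin: on its far-edge hinge, mid width, at deck height (105 mm); it spans x -0.205..0, y -0.09..0.09, top face z 0.006. Springs hold it ajar, tilted 0.09 rad, near edge 18 mm up. Two bright ribs (13 mm long, 3 high) lie on it along its x axis, 32 mm before and behind the fastener's axis: the slot's wanted direction.
- panel_hinge (a joint): Opening of the panel, rad: 0 = flush (hard stop), 0.09 = ajar, where springs hold it. About 3 to 5 N down at the near edge starts it, 6 to 8 N hold it flush; it springs up when let go. A cross pin under the fastener blocks it at about 0.06 rad (12 mm up at the near edge) unless the fastener is in line to about 0.15 rad.
- panel_press (a point): Free spot on the panel's top face to press on: 20 mm in from the near (-x) edge, 15 mm nearer that edge than the fastener's axis and 55 mm to its +y side (35 mm in from the panel's +y edge). Axes are the panel's.
- fastener_grip (a point): Point to grip on the fastener's axis (mid width, 170 mm from the hinge), 22 mm above the panel face. Steel fastener: disc 44 mm across, 6 high, with an upright wing 40 mm long (its x) x 12 mm thick (its y), crest 34 mm above the panel face; a dark slot runs along the crest. Axes turn with the wing and lean 0.09 rad with the ajar panel.
- fastener_turn (a joint): Angle of the fastener, rad, counter-clockwise seen from above: 0 = slot in line with the ribs (the panel's x axis). It starts between 0.8 and 1.45 and is to be turned clockwise to 0; it has no click there (its stops lie at -0.5 and 1.8) and stays where left (friction 0.06 N m).
- dial_plate: Dark square plate 95 x 95 x 4 mm bolted flat on the box's deck, on it the dial. Origin: centre of its underside, on the dial's axis. A bright raised index bar, 14 x 6 x 6 mm, stands at its -x side, 36 mm from the axis; thin ticks lie round the rest. The plate is set at its own yaw on the box.
- dial_grip (a point): Point to grip on the dial's axis, 26 mm above the dial plate's underside. Dial: black skirt 48 mm across, 8 high, with an upright bar grip 40 mm long (its x) x 13 mm thick (its y), crest 38 mm above the plate's underside. A white pointer line on the crest and a white nose on the skirt mark its -x end. Axes turn with the dial.
- dial_turn (a joint): Angle of the dial, rad, counter-clockwise seen from above: 0 = pointer at the index bar. It starts between -1.45 and -0.5 and is to be turned counter-clockwise to 0; no click there (stops at -2.4 and 2.4), stays where left (friction 0.06 N m).
- screwdriver: Bystander: loose screwdriver lying on the bench beside the box. Origin under its middle.
- brush: Bystander: loose brush lying on the bench beside the box. Origin under its middle.
- tin: Bystander: loose steel tin, 66 mm across, 100 mm high, beside the box. Origin: centre of its underside.

How it is judged:
By the outcome, as a careful person would: the job done as asked, in the order asked, and still so for the second after the job is handed in, while the arm keeps its last pose, push and grip.
It also fails if it takes over 64 s, if anything falls off the work surface, if the arm or the gripper's body presses on something with over 40 N, if the wrist force passes 120 N, or if a joint passes its speed limit or range.

## Working session

There is one attempt and no reset: what is moved stays moved. The work goes in short steps, Python scripts to look and compute and a shell command to move; the robot and the scene stay as the last step left them, time stands still between calls to the robot, and variables do not carry over. Pictures are saved under pics/ and viewed, at most 10 in all, crops included, and the job is handed in when it is done.

```bash
mkdir -p pics; ls; python3 - <<'E'
from workcell import sensors,camera,bot
import cv2,numpy as np
print(sensors.get_obs(),bot.pinch_z)
for n in("scene","top"):
    c=camera(n);cv2.imwrite(f"pics/{n}0.png",c["img"][...,::-1]);print(n,c["fx"],c["fy"],c["cx"],c["cy"],c["dist"],np.array(c["R"]).tolist(),c["t"])
E
```

```text
pics
{'time': 0.0, 'q': array([7.21897710e+01, 5.01100393e+00, 1.00359272e+01, 9.50981522e+01,
       4.21142524e-04, 9.00015353e+01]), 'qd': array([ 0.18456816,  0.03726037,  0.07986637, -0.08141035, -0.077268  ,
        0.02153981]), 'joint_efforts': array([-1.08200406e-03, -5.20381057e+01,  4.64809477e+01,  1.62630365e-02,
       -1.59977408e-04, -2.56623011e-06]), 'ee_pos': array([0.16815966, 0.52344179, 0.23059717]), 'tcp_rot': array([-1.79926771e+02, -4.19179898e-04,  1.62188235e+02]), 'wrist_force': array([ 0.76713696,  0.15602478, -0.68012682]), 'torque': array([-0.05302078,  0.02179592, -0.00940029]), 'grasp_force': 0.0, 'opening': 0.08536648743307881} 0.0187
scene 566.6700297841246 566.6700297841246 312.05037323375836 238.89317506897993 [0.05055201 0.         0.         0.         0.        ] [[0.7871388922287242, 0.6167378163020556, -0.0068432655880530475], [0.47815583948296075, -0.6172007332929881, -0.6248441789685995], [-0.38958870300520965, 0.48856700744684994, -0.7807194897817962]] [-0.39487247 -0.16427773  1.95975071]
top 434.22067113566186 434.22067113566186 314.2898267951924 238.39881415782668 [-0.03619891  0.          0.          0.          0.        ] [[-0.00990957071852703, -0.9999367340244933, -0.005322438971371497], [-0.9894582707786411, 0.010574504516990034, -0.14443168018811423], [0.1444788247319173, 0.0038350753121182916, -0.9895004605362416]] [0.01090585 0.51063064 1.20144237]
```

View pics/top0.png

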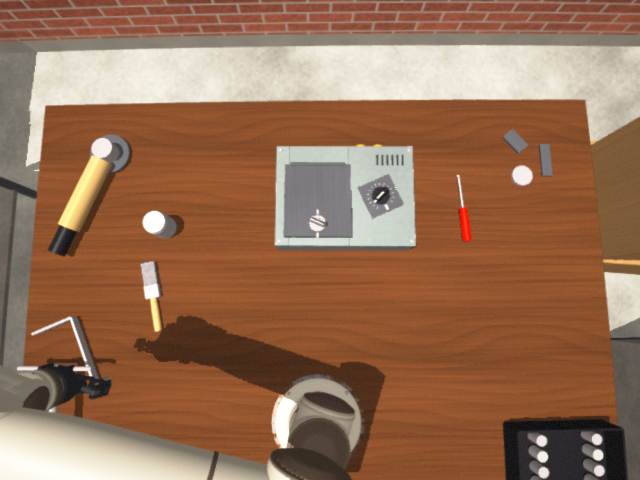

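View pics/scene0.png

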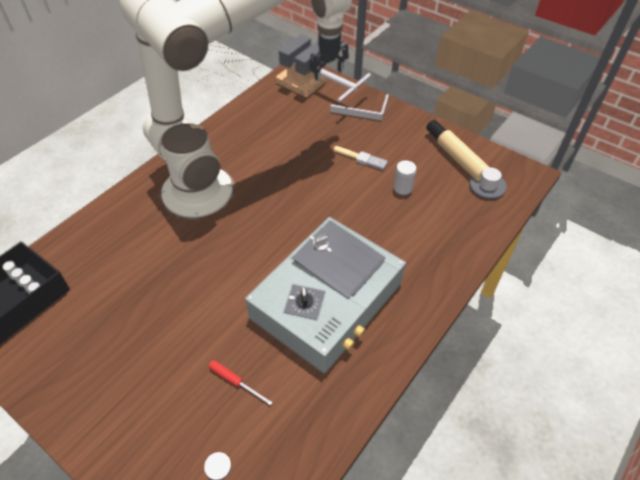

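The top view shows the box at px (275–414, 146–248), the dial near (381,195) with its index bar near (387,209), the fastener near (318,223) and bystanders clear of the box. I'll enlarge the box area.

```bash
python3 - <<'E'
import cv2
a=cv2.imread("pics/top0.png")[140:255,268:422]
cv2.imwrite("pics/top0c.png",cv2.resize(a,None,fx=5,fy=5,interpolation=cv2.INTER_CUBIC))
E
```

```text
(no output)
```

View pics/top0c.png

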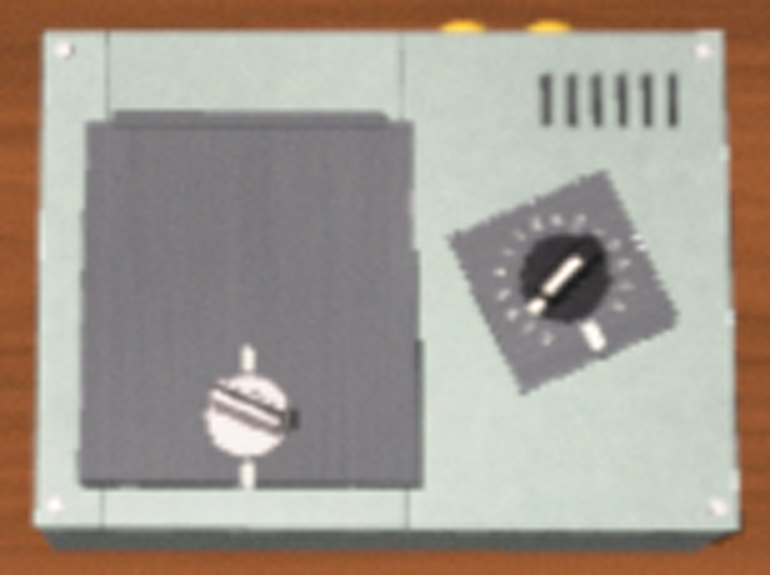

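Crop readings: plate corners (447,237),(605,171),(680,322),(523,393); index bar (594,337); pointer from (580,258) to nose (537,305); ribs (248,357) and (248,473); slot from (212,395) to (286,425); deck corners (44,30),(724,30),(740,527),(34,525).

```bash
cat > h.py <<'E'
import numpy as np,cv2
from workcell import sensors,camera,bot
def ray(c,uv,z):
    K=np.array([[c["fx"],0,c["cx"]],[0,c["fy"],c["cy"]],[0,0,1]])
    n=cv2.undistortPoints(np.array(uv,float).reshape(-1,1,2),K,np.array(c["dist"],float)).reshape(-1,2)
    R=np.array(c["R"]);t=np.array(c["t"]);o=-R.T@t
    d=np.c_[n,np.ones(len(n))]@R
    return o+d*((np.broadcast_to(z,len(n))-o[2])/d[:,2])[:,None]
def proj(c,X):
    K=np.array([[c["fx"],0,c["cx"]],[0,c["fy"],c["cy"]],[0,0,1]])
    return cv2.projectPoints(np.array(X,float).reshape(-1,3),cv2.Rodrigues(np.array(c["R"]))[0],np.array(c["t"]),K,np.array(c["dist"],float))[0].reshape(-1,2)
E
python3 - <<'E'
from h import *
np.set_printoptions(precision=4,suppress=True)
c=camera("top")
m=lambda p:np.array(p)/5+[267.6,139.6]
an=lambda a,b:np.degrees(np.arctan2(*(b-a)[1::-1]))
r=lambda p,z:ray(c,m(p),z)
b=r([(44,30),(724,30),(740,527),(34,525)],.105);print("box",b,b.mean(0),an(b[3],b[0]),an(b[2],b[1]),an(b[1],b[0])-90)
p=r([(447,237),(605,171),(680,322),(523,393)],.109);print("plate",p,p.mean(0),[an(p[(i+1)%4],p[i])for i in range(4)])
i=r([(594,337)],.112)[0];print("index",i,an(i,p.mean(0)), np.hypot(*(i-p.mean(0))[:2]))
d=r([(537,305),(580,258)],[.12,.143]);print("pointer",d,an(d[0],d[1]))
z=.105+.006+.0153
f=r([(248,357),(248,473)],[.105+.006+.138*.09+.003,.105+.006+.202*.09+.003]);print("ribs",f,an(f[1],f[0]))
f=r([(246,415)],[.105+.006+.0153+.006]);print("disc",f)
s=r([(212,395),(286,425)],.126+.034);print("slot",s,s.mean(0),an(s[1],s[0]))
E
```

```text
box [[ 0.7634  0.1084  0.105 ]
 [ 0.7593 -0.2707  0.105 ]
 [ 0.4799 -0.267   0.105 ]
 [ 0.4851  0.1129  0.105 ]] [ 0.6219 -0.0791  0.105 ] -0.9181859433699221 -0.762080941626621 -0.6161896935815463
plate [[ 0.6409 -0.1128  0.109 ]
 [ 0.6774 -0.2005  0.109 ]
 [ 0.5921 -0.2383  0.109 ]
 [ 0.5537 -0.1517  0.109 ]] [ 0.616  -0.1758  0.109 ] [np.float64(112.5473886771154), np.float64(23.893729145115024), np.float64(-66.0929843675032), np.float64(-155.92748258419442)]
index [ 0.5836 -0.1907  0.112 ] 24.63711877573204 0.035686413742290174
pointer [[ 0.5998 -0.1593  0.12  ]
 [ 0.6196 -0.1796  0.143 ]] -45.70769059921011
ribs [[ 0.5715 -0.0032  0.1264]
 [ 0.5079 -0.0025  0.1322]] -0.6310379228089963
disc [[ 0.539  -0.0018  0.1323]]
slot [[ 0.5446  0.0157  0.16  ]
 [ 0.5284 -0.0223  0.16  ]] [ 0.5365 -0.0033  0.16  ] 66.9803946355409
```

```bash
R='{"gripper":[1,1,1,1,1,1,1,1],"slide":[[-26.7,-22,0],[-26.7,-22,0],[-26.7,-22,0],[-26.7,-22,0],[-26.7,-22,0],[-26.7,-22,0],[-26.7,-22,0],[-26.7,-22,0]],"yaw":[0,0,0,0,0,0,0,0]}'; echo skip >/dev/null
python3 -m handwheel '{"gripper":[1,1,1,1,1,1,1,1],"slide":[[-26.7,-22,0],[-26.7,-22,0],[-26.7,-22,0],[-26.7,-22,0],[-26.7,-22,0],[-26.7,-22,0],[-26.7,-22,0],[-26.7,-22,0]],"yaw":[0,0,0,0,0,0,0,0]}'
python3 -c "
from h import *
o=sensors.get_obs();print(o['q'],o['ee_pos'],o['tcp_rot'])"
```

```text
time: 0.82
ee_pos: [0.3182, 0.2892, 0.2312]
tcp_rot: [180.0, 0.0, 162.2]
wrist_force: [1.0, 0.2, 0.3]
opening: 0.0852
grasp_force: 0.0
[ 4.22685416e+01 -1.13253815e+01 -5.50073099e+00  9.58230044e+01
 -9.22575073e-05  6.00600484e+01] [0.31817892 0.28920073 0.2311834 ] [1.79998620e+02 9.01521184e-04 1.62208493e+02]
```

```bash
python3 -m handwheel '{"gripper":[1,1,1,1,1,1,1,1],"slide":[[-26.7,-22,0],[-26.7,-22,0],[-26.7,-22,0],[-26.7,-22,0],[-26.7,-22,0],[-26.7,-22,0],[-26.7,-22,0],[-26.7,-22,0]],"yaw":[0,0,0,0,0,0,0,0]}' | head -1
python3 -m handwheel '{"gripper":[1,1,1,1,1,1,1,1],"slide":[[-26.7,-22,0],[-26.7,-22,0],[-26.7,-22,0],[-26.7,-22,0],[-26.7,-22,0],[-26.7,-22,0],[-26.7,-22,0],[-26.7,-22,0]],"yaw":[0,0,0,0,0,0,0,0]}' | head -1
python3 -m handwheel '{"gripper":[1,1,1,1,1,1],"slide":[[0,0,0],[0,0,0],[0,0,0],[0,0,0],[0,0,0],[0,0,0]],"yaw":[0.12,0.12,0.12,0.125,0,0]}'
python3 -c "
from h import *
o=sensors.get_obs();print(o['q'],o['ee_pos'],o['tcp_rot'],o['time'])
c=camera('wrist');cv2.imwrite('pics/w1.png',c['img'][...,::-1])
print(proj(c,[[.616,-.1758,.143],[.5836,-.1907,.112],o['ee_pos']]))
"
```

```text
time: 1.48
time: 2.15
time: 2.65
ee_pos: [0.6168, -0.175, 0.231]
tcp_rot: [-180.0, -0.0, 134.6]
wrist_force: [0.1, 0.1, -0.6]
opening: 0.0853
grasp_force: 0.0
[-1.58439512e+01  1.82035838e+01  2.54437553e+01  9.72720706e+01
  9.21858420e-04  2.95296151e+01] [ 0.61675628 -0.17503077  0.23097102] [-1.79985080e+02 -2.82098132e-02  1.34626430e+02] 2.65
[[319.90759825 244.69994227]
 [268.4575516  212.99519449]
 [320.48402988 311.36288722]]
```

View pics/w1.png

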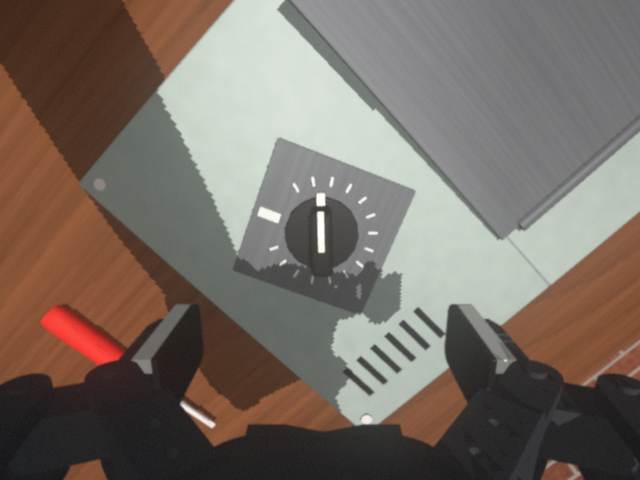

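Wrist view: plate corners at (280,138),(414,190),(366,313),(234,268), index bar centre (269,215), nose (321,200), crest line (321,212)–(320,251), skirt centre (321,233).

```bash
python3 - <<'E'
from h import *
np.set_printoptions(precision=4,suppress=True)
c=camera("wrist")
an=lambda a,b:np.degrees(np.arctan2(*(b-a)[1::-1]))
p=ray(c,[(280,138),(414,190),(366,313),(234,268)],.109);print(p.mean(0),[np.round(an(p[(i+1)%4],p[i]),1) for i in range(4)],[np.hypot(*(p[(i+1)%4]-p[i])[:2]) for i in range(4)])
s=ray(c,[(321,233)],.117)[0];print("skirt",s)
i=ray(c,[(269,214.8)],.115)[0];print("idx",i,an(i,s),np.hypot(*(i-s)[:2]))
d=ray(c,[(321,212),(320,251)],.143);print("crest",d,d.mean(0),an(d[0],d[1]))
n=ray(c,[(321,200)],.119)[0];print("nose",an(n,s))
E
```

```text
[ 0.6177 -0.1745  0.109 ] [np.float64(-156.3), np.float64(116.4), np.float64(24.4), np.float64(-66.8)] [np.float64(0.09147868250093338), np.float64(0.0913683235837314), np.float64(0.09665326684532363), np.float64(0.09235396146595541)]
skirt [ 0.6163 -0.1754  0.117 ]
idx [ 0.5845 -0.1906  0.115 ] 25.537367564592014 0.035210538118924495
crest [[ 0.6029 -0.1615  0.143 ]
 [ 0.6188 -0.1785  0.143 ]] [ 0.6108 -0.17    0.143 ] -46.91295936008539
nose -45.51048642911306
```

```bash
python3 -m handwheel '{"gripper":[1,1,1,1,1,1,1,1],"slide":[[0,0,30],[0,0,30],[0,0,30],[0,0,10],[0,0,9],[0,0,0],[0,0,0],[0,0,0]],"yaw":[0,0,0,0,0,0,0,0]}' 35
python3 -m handwheel '{"gripper":[-1,-1,-1,-1,-1,-1,-1,-1],"slide":[[0,0,0],[0,0,0],[0,0,0],[0,0,0],[0,0,0],[0,0,0],[0,0,0],[0,0,0]],"yaw":[0,0,0,0,0,0,0,0]}' 35
```

```text
time: 3.42
ee_pos: [0.6176, -0.1752, 0.1244]
tcp_rot: [179.9, 0.1, 134.4]
wrist_force: [0.3, 0.2, -0.7]
opening: 0.0854
grasp_force: 0.0
time: 4.08
ee_pos: [0.6158, -0.1759, 0.1226]
tcp_rot: [-179.9, -0.0, 134.4]
wrist_force: [-6.6, -3.7, 3.6]
opening: 0.0124
grasp_force: 36.8
```

```bash
python3 -m handwheel '{"gripper":[-1,-1,-1,-1,-1,-1,-1,-1],"slide":[[0,0,0],[0,0,0],[0,0,0],[0,0,0],[0,0,0],[0,0,0],[0,0,0],[0,0,0]],"yaw":[-0.11,-0.11,-0.11,-0.11,-0.11,-0.11,-0.11,-0.11]}'
python3 -m handwheel '{"gripper":[-1,-1,-1,-1,-1,-1,-1],"slide":[[0,0,0],[0,0,0],[0,0,0],[0,0,0],[0,0,0],[0,0,0],[0,0,0]],"yaw":[-0.11,-0.11,-0.11,-0.015,0,0,0]}'
python3 -m handwheel '{"gripper":[1,1,1,1,1,1],"slide":[[0,0,0],[0,0,0],[0,0,0],[0,0,0],[0,0,0],[0,0,0]],"yaw":[0,0,0,0,0,0]}'
python3 -m handwheel '{"gripper":[1,1,1,1,1],"slide":[[0,0,-36],[0,0,-36],[0,0,-36],[0,0,0],[0,0,0]],"yaw":[0,0,0,0,0]}'
python3 -c "
from h import *
c=camera('wrist');cv2.imwrite('pics/w2.png',c['img'][...,::-1])
cv2.imwrite('pics/w2c.png',cv2.resize(c['img'][120:340,210:430,::-1],None,fx=2.7,fy=2.7,interpolation=cv2.INTER_CUBIC))"
```

```text
time: 4.75
ee_pos: [0.6154, -0.1765, 0.1226]
tcp_rot: [-179.9, -0.1, -175.0]
wrist_force: [-8.7, -7.9, 4.0]
opening: 0.0123
grasp_force: 36.8
time: 5.33
ee_pos: [0.6155, -0.1768, 0.1226]
tcp_rot: [-179.9, -0.2, -155.5]
wrist_force: [-7.4, -9.3, 3.9]
opening: 0.0122
grasp_force: 36.8
time: 5.83
ee_pos: [0.6169, -0.1748, 0.1222]
tcp_rot: [180.0, 0.0, -155.4]
wrist_force: [-0.3, 0.0, -0.2]
opening: 0.0834
grasp_force: 0.0
time: 6.25
ee_pos: [0.6178, -0.1752, 0.233]
tcp_rot: [-179.8, 0.2, -155.4]
wrist_force: [0.2, 0.3, -0.7]
opening: 0.0854
grasp_force: 0.0
```

View pics/w2c.png

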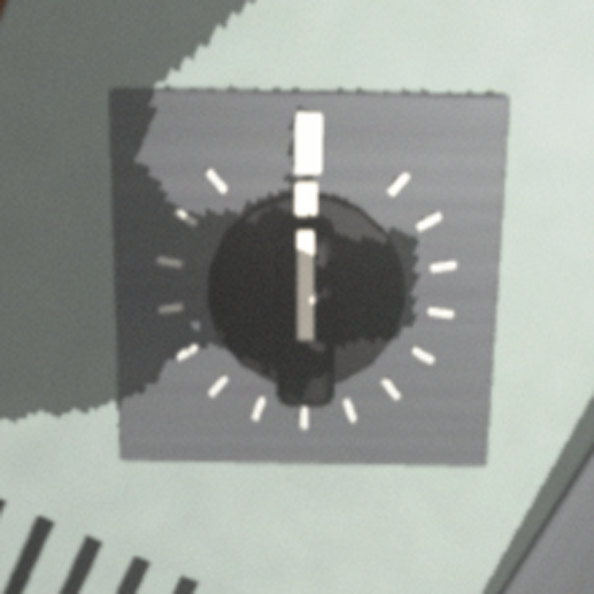

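Close view: the nose (306,198) and crest line (305,230–340) line up with the index bar (309,144) and the opposite tick (305,417) to within about 1°. The dial is set, so on to the fastener.

```bash
python3 -m handwheel '{"gripper":[1,1,1,1,1,1],"slide":[[0,38,0],[0,38,0],[0,38,0],[0,38,0],[0,38,0],[0,0,0]],"yaw":[0,0,0,0,0,0]}' |head -3
python3 -m handwheel '{"gripper":[1,1,1,1,1,1,1,1],"slide":[[0,0,0],[0,0,0],[0,0,0],[0,0,0],[0,0,0],[0,0,0],[0,0,0],[0,0,0]],"yaw":[-0.123,-0.123,-0.123,-0.123,-0.123,-0.123,0,0]}'
python3 -c "
from h import *
c=camera('wrist')
cv2.imwrite('pics/w3c.png',c['img'][0:480,:,::-1])
o=sensors.get_obs();print(o['q'],o['ee_pos'])"
```

```text
time: 6.8
ee_pos: [0.535, 0.0023, 0.2294]
tcp_rot: [179.9, -0.1, -155.2]
time: 7.47
ee_pos: [0.5374, -0.0024, 0.2291]
tcp_rot: [179.9, -0.0, -113.4]
wrist_force: [0.5, 0.2, -0.0]
opening: 0.0855
grasp_force: 0.0
[-2.50434929e-01  3.29658890e+00  8.07758961e+00  9.48663286e+01
 -1.22949059e-03 -6.68698383e+01] [ 0.5374992  -0.00235549  0.22932034]
```

View pics/w3c.png

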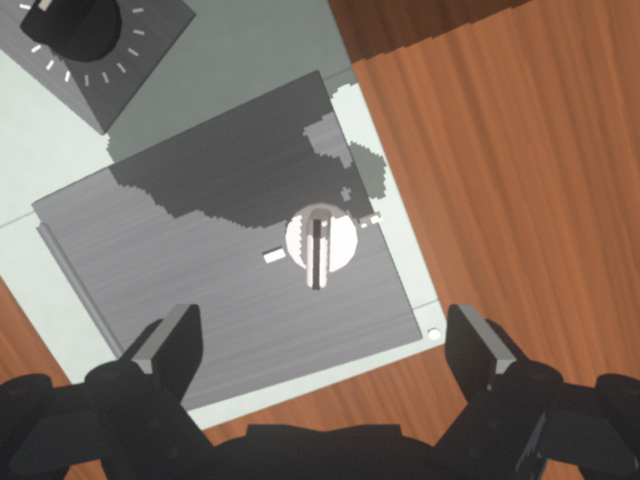

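Wrist view: slot runs (318,221)–(316,289), ribs at (274,256) and (371,219), disc centre (321,238).

```bash
python3 - <<'E'
from h import *
np.set_printoptions(precision=4,suppress=True)
c=camera("wrist")
an=lambda a,b:np.degrees(np.arctan2(*(b-a)[1::-1]))
f=ray(c,[(274,255.5),(371,219)],[.1264,.1322]);print("ribs",f,f.mean(0),an(f[1],f[0]),np.hypot(*(f[1]-f[0])[:2]))
print("disc",ray(c,[(321.5,238)],.132))
s=ray(c,[(317.5,221),(316,289)],.160);print("slot",s,s.mean(0),an(s[1],s[0]))
E
```

```text
ribs [[ 0.5712 -0.0041  0.1264]
 [ 0.5071 -0.0033  0.1322]] [ 0.5392 -0.0037  0.1293] -0.7859432821598746 0.06404141929568918
disc [[ 0.5388 -0.0042  0.132 ]]
slot [[ 0.5339 -0.0207  0.16  ]
 [ 0.5501  0.0142  0.16  ]] [ 0.542  -0.0032  0.16  ] -114.88134505900179
```

```bash
python3 -m handwheel '{"gripper":[1,1,1,1,1,1,1,1],"slide":[[0,-3.5,0],[0,0,30],[0,0,30],[0,0,20],[0,0,10],[0,0,0],[0,0,0],[0,0,0]],"yaw":[0.026,0,0,0,0,0,0,0]}' 35
python3 -m handwheel '{"gripper":[-1,-1,-1,-1,-1,-1,-1,-1],"slide":[[0,0,0],[0,0,0],[0,0,0],[0,0,0],[0,0,0],[0,0,0],[0,0,0],[0,0,0]],"yaw":[0,0,0,0,0,0,0,0]}' 35
```

```text
time: 8.23
ee_pos: [0.5417, -0.0037, 0.1419]
tcp_rot: [-179.9, 0.0, -114.7]
wrist_force: [-1.1, -0.0, 0.1]
opening: 0.0852
grasp_force: 0.0
time: 8.9
ee_pos: [0.5403, -0.0033, 0.1403]
tcp_rot: [179.9, 0.0, -114.6]
wrist_force: [-4.8, 1.9, 3.2]
opening: 0.0117
grasp_force: 35.6
```

```bash
python3 -m handwheel '{"gripper":[-1,-1,-1,-1,-1,-1,-1,-1],"slide":[[0,0,0],[0,0,0],[0,0,0],[0,0,0],[0,0,0],[0,0,0],[0,0,0],[0,0,0]],"yaw":[0.11,0.11,0.11,0.11,0.11,0.11,0.11,0.11]}'
python3 -m handwheel '{"gripper":[-1,-1,-1,-1,-1,-1,-1],"slide":[[0,0,0],[0,0,0],[0,0,0],[0,0,0],[0,0,0],[0,0,0],[0,0,0]],"yaw":[0.11,0.11,0.055,0,0,0,0]}'
python3 -m handwheel '{"gripper":[1,1,1,1,1,1],"slide":[[0,0,0],[0,0,0],[0,0,0],[0,0,0],[0,0,0],[0,0,0]],"yaw":[0,0,0,0,0,0]}'
python3 -m handwheel '{"gripper":[1,1,1,1,1],"slide":[[0,0,-30],[0,0,-30],[0,0,-30],[0,0,0],[0,0,0]],"yaw":[0,0,0,0,0]}'
python3 -c "
from h import *
c=camera('wrist')
cv2.imwrite('pics/w4c.png',cv2.resize(c['img'][120:340,210:430,::-1],None,fx=2.7,fy=2.7,interpolation=cv2.INTER_CUBIC))"
```

```text
time: 9.57
ee_pos: [0.5409, -0.0037, 0.1404]
tcp_rot: [-180.0, -0.0, -165.3]
wrist_force: [-1.9, -0.9, 2.8]
opening: 0.0113
grasp_force: 34.0
time: 10.15
ee_pos: [0.541, -0.0039, 0.1404]
tcp_rot: [-180.0, 0.0, 179.3]
wrist_force: [-2.1, -2.9, 2.9]
opening: 0.0118
grasp_force: 34.2
time: 10.65
ee_pos: [0.541, -0.0036, 0.1402]
tcp_rot: [180.0, -0.0, 179.2]
wrist_force: [-0.9, 0.5, -0.2]
opening: 0.082
grasp_force: 0.0
time: 11.07
ee_pos: [0.5418, -0.0036, 0.2322]
tcp_rot: [180.0, 0.2, 179.2]
wrist_force: [0.6, 0.1, -0.6]
opening: 0.0853
grasp_force: 0.0
```

View pics/w4c.png

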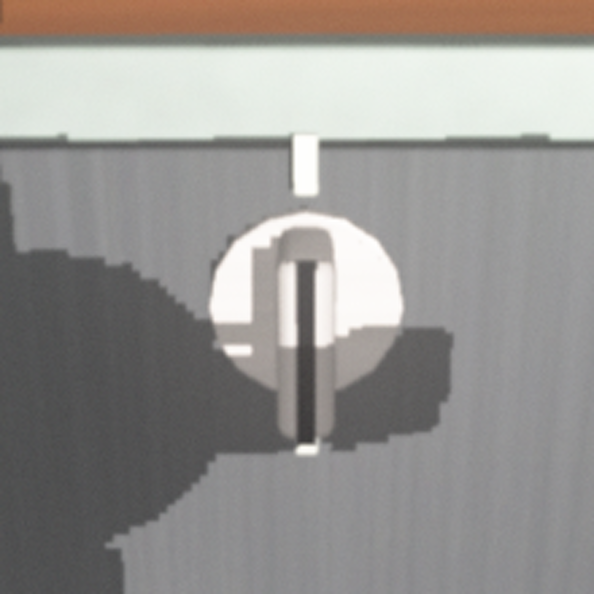

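The slot (306,262–440) is in line with the ribs at (306,165) and (307,449). Next I shut the fingers, move over the press point at about (0.525, 0.0515), and press down.

```bash
python3 -m handwheel '{"gripper":[-1,-1,-1,-1,-1,-1,-1,-1],"slide":[[8.6,27.4,0],[8.6,27.4,0],[0,0,0],[0,0,0],[0,0,0],[0,0,0],[0,0,0],[0,0,0]],"yaw":[0,0,0,0,0,0,0,0]}'
python3 -m handwheel '{"gripper":[-1,-1,-1,-1,-1,-1,-1,-1],"slide":[[0,0,30],[0,0,30],[0,0,20],[0,0,12],[0,0,3],[0,0,0],[0,0,0],[0,0,0]],"yaw":[0,0,0,0,0,0,0,0]}'
```

```text
time: 11.78
ee_pos: [0.5246, 0.0508, 0.23]
tcp_rot: [-180.0, -0.0, 179.2]
wrist_force: [-1.1, 0.1, -0.3]
opening: -0.0001
grasp_force: 0.0
time: 12.45
ee_pos: [0.5253, 0.0514, 0.1369]
tcp_rot: [180.0, 0.1, 179.2]
wrist_force: [0.5, 0.5, 0.2]
opening: 0.0003
grasp_force: 0.0
```

```bash
python3 -m handwheel '{"gripper":[-1,-1,-1,-1,-1,-1,-1,-1],"slide":[[0,0,3],[0,0,3],[0,0,3],[0,0,3],[0,0,3],[0,0,3],[0,0,0],[0,0,0]],"yaw":[0,0,0,0,0,0,0,0]}'
python3 -m handwheel '{"gripper":[-1,-1,-1,-1,-1,-1,-1,-1],"slide":[[0,0,1.5],[0,0,1.5],[0,0,1.5],[0,0,1.5],[0,0,1],[0,0,0],[0,0,0],[0,0,0]],"yaw":[0,0,0,0,0,0,0,0]}'
```

```text
time: 13.12
ee_pos: [0.5242, 0.0515, 0.1173]
tcp_rot: [180.0, -0.0, 179.2]
wrist_force: [-4.1, 1.4, 5.3]
opening: 0.0001
grasp_force: 2.6
time: 13.78
ee_pos: [0.5242, 0.0515, 0.111]
tcp_rot: [180.0, -0.0, 179.2]
wrist_force: [-6.1, 0.4, 8.9]
opening: -0.0002
grasp_force: 4.6
```

```bash
python3 -m handwheel '{"gripper":[-1,-1,-1,-1,-1,-1],"slide":[[0,0,1],[0,0,0.5],[0,0,0],[0,0,0],[0,0,0],[0,0,0]],"yaw":[0,0,0,0,0,0]}'
python3 -m handwheel '{"gripper":[-1,-1,-1,-1,-1],"slide":[[0,0,1],[0,0,0],[0,0,0],[0,0,0],[0,0,0]],"yaw":[0,0,0,0,0]}'
```

```text
time: 14.28
ee_pos: [0.5242, 0.0515, 0.1109]
tcp_rot: [180.0, 0.1, 179.2]
wrist_force: [-10.2, -1.1, 19.5]
opening: 0.0001
grasp_force: 9.7
time: 14.7
ee_pos: [0.5242, 0.0515, 0.1108]
tcp_rot: [180.0, 0.1, 179.2]
wrist_force: [-12.9, -0.2, 26.1]
opening: -0.0003
grasp_force: 13.0
```

```bash
python3 -c "
from h import *
a=camera('scene')['img'][200:390,200:420,::-1];b=camera('wrist')['img'][...,::-1]
a=cv2.resize(a,None,fx=2,fy=2,interpolation=cv2.INTER_CUBIC);b=cv2.resize(b,None,fx=.55,fy=.55,interpolation=cv2.INTER_AREA)
o=np.zeros((400,800,3),np.uint8);o[:a.shape[0],:a.shape[1]]=a;o[:b.shape[0],445:445+b.shape[1]]=b;cv2.imwrite('pics/fin.png',o);print(sensors.get_obs()['wrist_force'],sensors.get_obs()['ee_pos'])"
```

```text
[-12.65130583  -0.66148398  26.71442765] [0.52424517 0.05147257 0.11082791]
```

View pics/fin.png

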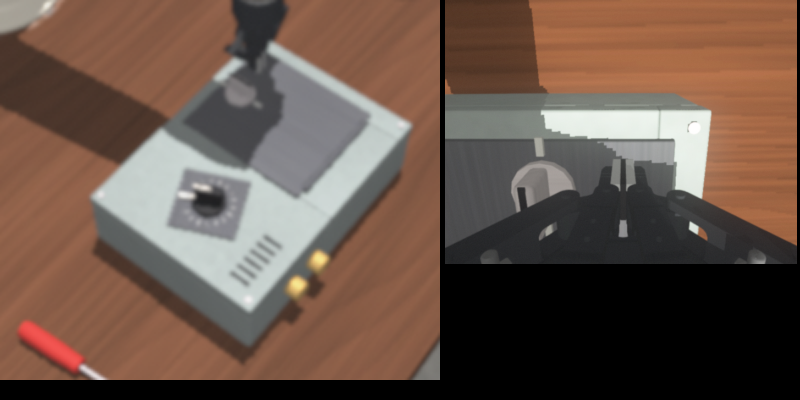

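The panel is flush, the pointer stands at the index bar (180–205,190 in the left view), and the fingers stand clear of the fastener, whose slot still runs along the ribs.

```bash
python3 -c "
from workcell import ticket
print(ticket.job_done())"
```

```text
the job is handed in; nothing more can be done
None
```

I handed the job in with the dial pointer within about 1° of the index bar, the fastener slot in line with the ribs, and the panel held flush at about 26 N; the tin, screwdriver and brush were left alone.

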